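# Level the appliance stand by its screw foot

## Task

Stand the spirit level upright on the middle of the white appliance stand, lengthways from the hinged end towards the screw foot, and let go of it so that it shows how far the stand is off. Then turn the black knob of the screw foot until the bubble rests between the two lines, and finish by pressing the level down onto the board with a light, steady push of about ten newtons: the program ends while still pressing, with the bubble between the lines. Do not push the other kitchen things about.

Things in the scene. Friction and masses are not known exactly. Their poses are not given: they have to be found in the camera images.
- level_center (a point): centre of the spirit level, half-way up: an aluminium bar 180 mm long (its x axis), 24 mm wide (y), 40 mm tall (z), 0.2 to 0.35 kg, starting upright on the counter. Its flat top is 20 mm above this point. A vial window, 72 mm long, is let into the middle of its top; it is a recess; farther than 40 mm from the centre the top is plain metal, the place to press.
- bubble (a joint): position of the white bubble (13 mm long) along the level's own x axis, m; 0 = centred in the yellow vial. The two black lines are 10.5 mm either side of the centre, so within 4 mm of 0 it rests between them. It floats to the higher end, about 5.2 mm for each 10 mrad of tilt, and takes about 1.5 s to come to rest.
- board_mid (a point): point on the top face of the stand's board, 10 mm nearer the hinge than its middle: the place for the level's centre. White board 180 mm (this point's x) by 300 mm (y), top about 75 mm above the counter, z square to the board. It is hinged at its -y end (140 mm from this point) and a lug at its +y end rides on the screw foot.
- foot_knob (a point): centre of the black round knob of the screw foot: 38 mm across, 32 mm tall (16 mm above and below this point), axis upright, 185 mm to the +y side of board_mid, in free air above the lug. It turns in place without rising. Clockwise seen from above raises the lug, anticlockwise lowers it: 15 mrad of board tilt (about 8 mm of bubble) per radian of turn.
- level: the same spirit level; origin at the centre of its underside, x along its length, z up.
- stand: the stand with its board and foot, fixed on the counter; origin on the counter under the middle of the board, y from the hinged end towards the foot. At the start the foot's end is low by 15 to 45 mrad. The foot stands on the counter and the board climbs its thread. The knob needs 1 to 3 rad of turn to level the board, stays where it is left, and has stops well beyond either way.
- squeeze: bystander: clear squeeze bottle with a cap, 56 mm across, 170 mm tall; origin at its underside
- bowl: bystander: white bowl, 120 mm across, 50 mm tall; origin at its underside
- mug: bystander: white mug, 80 mm across, 90 mm tall; origin at its underside
- jar: bystander: small glass jar with a lid, 60 mm across, 75 mm tall; origin at its underside
- spoon: bystander: steel spoon lying flat, 140 mm long; origin at its underside
- tumbler: bystander: grey tumbler, 68 mm across, 100 mm tall; origin at its underside
- brush: bystander: washing-up brush lying flat, 160 mm long; origin at its underside

How it is judged:
By the outcome, as a careful person would: the job done as asked, in the order asked, and still so for the second after the job is handed in, while the arm keeps its last pose, push and grip.
It also fails if it takes over 62 s, if anything falls off the work surface, if the arm or the gripper's body presses on something with over 40 N, if the wrist force passes 120 N, or if a joint passes its speed limit or range.

## Robot

A 6-joint arm with a two-finger parallel gripper is mounted at the origin on the work surface. World frame = base frame: x ahead of the robot, y to its left, z up, the work surface at z = 0. Lengths are in m, angles in rad, forces in N, time in s.
With the tool pointing down it reaches from about 0.25 to 0.775 m from the base axis. Payload 4 kg.
Tool frame: the origin (TCP) lies at the very end of the fingers, on their centre line; the grasp point (between the pads) lies 19 mm behind it; z points along the fingers, y is the direction in which the jaws open and shut (so a half turn about z gives the same grasp; the last joint's range is limited). The gripper opens to 94 mm and grips with 3 to 60 N. Pads are 16 mm wide; open, the fingers measure 119 mm over their backs; the gripper's body (75 mm by 177 mm) begins 78 mm behind the grasp point.
Start: joints at [-1.335, 0.087, 1.371, -0, 1.684, -0.103], TCP at [0.183, -0.519, 0.206] pointing down, gripper open.
Joint ranges: [-3.1, 3.1], [-0.76, 2.03], [0.27, 2.55], [-1.08, 4.22], [0.17, 2.65], [-2.57, 2.57]. Speed limits (rad/s): [2.79, 2.79, 3.14, 3.14, 3.14, 3.14].

## Interface

Orientations are given as [roll, pitch, yaw] about the fixed x, y, z axes, in that order (R = Rz(yaw) Ry(pitch) Rx(roll)).
In Python, from bench import robot, snapshot, calibration gives the robot as it stands. The module is installed in compiled form; this text tells all that it offers.
- The arm moves only by the tool servo_tool, never from a script. Its argument "series" is text: rows parted by semicolons, each of 5 numbers parted by spaces: the closure, from -1 (fully open) to 1 (shut), then the shift along the tool's x, y, z in cm, then the turn about the tool's z in rad. A call has 1 to 20 rows; each row is the pose to reach, as a shift and turn from the pose commanded when the call began, along the tool's axes at that moment; what a row does not reach only later rows make up. A row lasts 1/12 s, in which the tool goes at most 41.7 mm and 7.16 degrees, less where a joint would pass 70% of its speed; a pose out of reach is approached as far as the arm can. A call with a gripper value outside its range is refused whole. The fingers move at their own pace and stop on an object; the grip force is fixed at half the most. Time passes only in rows, so rows that repeat a pose let the fingers close. It gives the time, the measured TCP pose, the force and the opening at its end, in the units of the state.
- robot.get_obs(): the state, without advancing time (a new reading comes with each control period).
- snapshot(name): name is "side" or "top" or "wrist"; returns (picture, depth): 420x560x3 uint8, red, green, blue; 420x560 float32, m along the optical axis (not along the pixel's ray), 0 where there is no reading.
- calibration(name): a dict with "fx", "fy", "cx", "cy" (pixels), "rvec" (rotation vector, rad) and "tvec" (3), from world to camera coordinates, as OpenCV has them; the wrist camera has in their place "tool_from_camera" (4x4, takes a point from camera to tool coordinates, whose origin is the TCP and whose axes are the flange's). Camera axes: x right, y down, z forward; pixel columns grow to the right and rows downward; lengths in m; the calibration is good to about 2 mm. A picture is of the moment at which its call begins: read the wrist's pose just before it. calibration takes no time and is no camera call.
- robot.close_job(): hands the job in, once; it reports no verdict.
The state is a dict: "time": time; "joint_positions": joint angles; "qvel": joint speeds; "joint_torque": joint torques, N m; "tool_pos": TCP position; "ee_rot": TCP orientation; "wrist_force": force on the tool from outside, world axes, zero at the start; "wrist_torque": the same for the moment, N m; "width": finger opening in m.
Only numpy, scipy, OpenCV 4.12 (cv2) and the standard library are available. Lean on these libraries where they do the work, as an engineer would, in place of code of your own. Each camera call takes 0.05 s, during which the arm holds its last target. There are 200 camera calls.

## Working session

There is one attempt and no reset: what is moved stays moved. The work goes in short steps, Python scripts to look and compute and a tool call to move; the robot and the scene stay as the last step left them, time stands still between calls to the robot, and variables do not carry over. Pictures are saved under pics/ and viewed, about 8 in all and at most 12, crops included, and the job is handed in when it is done.

Besides the shell and the picture viewer there is one more tool, called after "Emit:" by a JSON object that holds its "name" and its "arguments", one argument or row to a line. servo_tool: Moves the arm, as the interface text tells. Its arguments: {"type":"object","properties":{"series":{"type":"string"}},"required":["series"]}

```bash
mkdir -p pics
cat > h.py <<'E'
import numpy as np, cv2
from bench import robot, snapshot, calibration
from scipy.spatial.transform import Rotation as R
def cam(name,o=None):
    c=calibration(name)
    if 'rvec' in c:
        Rm=cv2.Rodrigues(np.array(c['rvec'],float))[0]; t=np.array(c['tvec'],float).ravel()
        return c,Rm.T,-Rm.T@t
    o=o or robot.get_obs(); T=np.array(c['tool_from_camera']); Rt=R.from_euler('xyz',o['ee_rot']).as_matrix()
    return c,Rt@T[:3,:3],Rt@T[:3,3]+np.array(o['tool_pos'])
def ray(C,uv):
    c,A,p=C; uv=np.atleast_2d(np.array(uv,float))
    return (A@np.c_[(uv[:,0]-c['cx'])/c['fx'],(uv[:,1]-c['cy'])/c['fy'],np.ones(len(uv))].T).T
def plane(C,uv,z):
    d=ray(C,uv); return C[2]+d*((z-C[2][2])/d[:,2])[:,None]
def cloud(C,D):
    v,u=np.mgrid[:D.shape[0],:D.shape[1]]
    P=C[2]+ray(C,np.c_[u.ravel(),v.ravel()])*D.ravel()[:,None]
    P[D.ravel()==0]=np.nan
    return P.reshape(*D.shape,3)
def save(n,im): cv2.imwrite(f'pics/{n}.png',im[:,:,::-1])
E
python3 - <<'E'
from h import *
o=robot.get_obs();print(o)
ims=[]
for n in ('top','side'):
    C=cam(n);I,D=snapshot(n);np.savez(f'{n}0.npz',I=I,D=D);save(n+'0',I);print(n,C[2],C[1][:,2],C[0]['fx'])
E
```

```text
{'time': 0.0, 'joint_positions': array([-1.33509757e+00,  8.79831172e-02,  1.37223476e+00,  4.86948465e-06,
        1.68358894e+00, -1.03062598e-01]), 'qvel': array([ 0.0004753 , -0.00154673, -0.00038419,  0.00112512,  0.0015311 ,
        0.0002126 ]), 'joint_torque': array([-2.26775542e-04, -3.40176022e+01, -3.02430367e+01,  7.17568235e-02,
        3.29606433e-02, -1.86199177e-04]), 'tool_pos': array([ 0.18266544, -0.51820836,  0.2042987 ]), 'ee_rot': array([-3.13939074e+00, -2.32607370e-04,  3.38761640e-01]), 'wrist_force': array([ 0.19689962, -0.6215049 ,  0.25078866]), 'wrist_torque': array([-0.0386346 , -0.01683582, -0.0295587 ]), 'width': 0.09413682736947465}
top [0.3853542  0.04092203 1.61315405] [ 0.10084844 -0.00107701 -0.99490122] 530.9591192397924
side [0.30747393 0.6151892  0.85499807] [ 0.26231053 -0.58755687 -0.76548685] 390.25298022804964
```

View pics/top0.png

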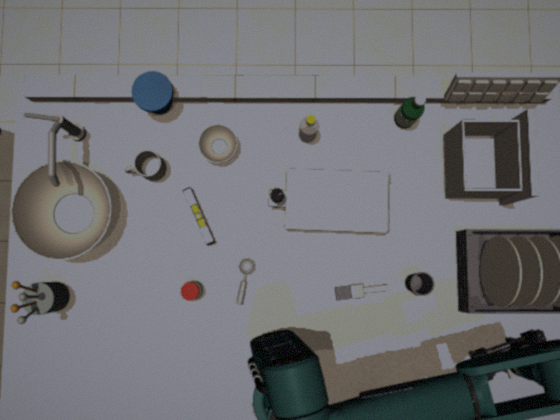

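View pics/side0.png

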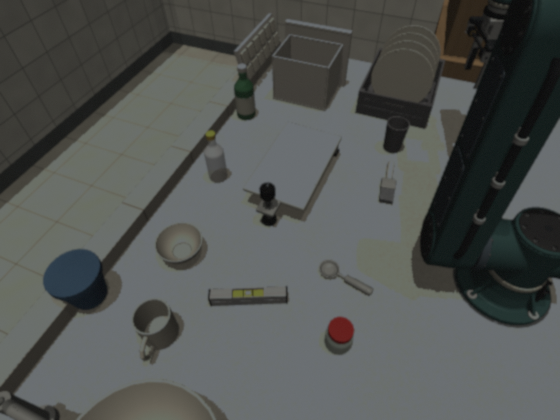

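The top view shows the level running from (186,190) to (212,243), its yellow vial near (197,211). The board spans about (286–390, 168–233) and the black knob is at (278,197). The side view has the level at (248,295), the knob at (268,190) and the foot below it. I'll measure these now.

Run:
```python
from h import *
for n,knob,vial in (('top',(278,197),(197,212)),('side',(268,190),(248,294))):
    z=np.load(n+'0.npz');I,D=z['I'],z['D'];C=cam(n);P=cloud(C,D);H=cv2.cvtColor(I,cv2.COLOR_RGB2HSV)
    v,u=np.mgrid[:420,:560]
    near=lambda p,r:np.hypot(u-p[0],v-p[1])<r
    # knob
    m=near(knob,14)&(H[...,2]<45)&(P[...,2]>.06)
    q=np.c_[u[m],v[m]];print(n,'knob px',m.sum(),q.mean(0),np.nanmedian(P[m],0),np.nanpercentile(P[m][:,2],[5,95]),'plane',plane(C,q.mean(0),.115))
    # level
    m=near(vial,60)&(np.abs(P[...,2]-.04)<.008)
    nn,l,st,ce=cv2.connectedComponentsWithStats(m.astype(np.uint8)); k=l==(1+np.argmax(st[1:,4]))
    q=np.c_[u[k],v[k]].astype(np.float32); X=plane(C,q,.04)[:,:2].astype(np.float32)
    r=cv2.minAreaRect(X);b=cv2.boxPoints(r);print('level',k.sum(),r,np.median(P[k][:,2]))
    y=near(vial,20)&(H[...,1]>110)&(H[...,0]>18)&(H[...,0]<40);qq=np.c_[u[y],v[y]];print('yellow',y.sum(),plane(C,qq.mean(0),.04) if y.any() else 0)
    # board
    m=(np.abs(P[...,2]-.072)<.017)&(I.max(2)>60)
    nn,l,st,ce=cv2.connectedComponentsWithStats(m.astype(np.uint8)); k=l==(1+np.argmax(st[1:,4]))
    k=cv2.morphologyEx(k.astype(np.uint8),cv2.MORPH_OPEN,np.ones((9,9)))>0
    X=P[k]; A=np.c_[X[:,:2],np.ones(len(X))];c=np.linalg.lstsq(A,X[:,2],rcond=None)[0]
    q=np.c_[u[k],v[k]];Y=plane(C,q,.073)[:,:2].astype(np.float32)
    print('board',k.sum(),cv2.minAreaRect(Y),'fit',c,'tilt',np.hypot(*c[:2]))
```

```text
top knob px 119 [276.81512605 195.57142857] [0.58725103 0.03453776 0.13330968] [0.12716829 0.13874333] plane [[0.59084214 0.03495367 0.115     ]]
level 484 ((0.5404248237609863, 0.26850780844688416), (0.18179136514663696, 0.025173140689730644), 24.385766983032227) 0.039173607573944835
yellow 107 [[0.54108259 0.26872646 0.04      ]]
board 6222 ((0.5833549499511719, -0.13990749418735504), (0.3077608048915863, 0.17956337332725525), 88.16392517089844) fit [-0.00229632 -0.0246411   0.0686709 ] tilt 0.02474786939535149
side knob px 244 [267.07377049 193.00409836] [0.58816521 0.0411865  0.13056676] [0.07498732 0.13582362] plane [[0.59114938 0.03514259 0.115     ]]
level 877 ((0.5401756167411804, 0.2684534788131714), (0.18065308034420013, 0.028956592082977295), 24.850345611572266) 0.03904855859608991
yellow 134 [[0.54126083 0.26850569 0.04      ]]
board 4537 ((0.582847535610199, -0.13652698695659637), (0.3143216669559479, 0.18069486320018768), 88.34896087646484) fit [ 0.00181765 -0.02922633  0.06608585] tilt 0.029282792419390587
```

```bash
cat >> h.py <<'E'
def rel(x,y,z,yaw):
    "shift (cm) and turn from present measured pose"
    o=robot.get_obs();M=R.from_euler('xyz',o['ee_rot']).as_matrix()
    d=M.T@(np.array([x,y,z])-o['tool_pos'])*100
    t=-(yaw-o['ee_rot'][2]);t=(t+np.pi)%(2*np.pi)-np.pi
    print('t',round(o['time'],2),'pos',np.round(o['tool_pos'],4),'F',np.round(o['wrist_force'],1),'shift',np.round(d,2),'turn',round(t,3),'q',np.round(o['joint_positions'],2))
E
python3 -c "
from h import *
rel(.5408,.2685,.2,.43)"
```

```text
t 0.1 pos [ 0.1827 -0.5183  0.2044] F [-0.8 -0.1  1.1] shift [ 59.93 -62.3    0.58] turn -0.091 q [-1.34  0.09  1.37  0.    1.68 -0.1 ]
```

Emit:
{"name": "servo_tool", "arguments": {
  "series": "-1 59.9 -62.3 0.5 -0.09;-1 59.9 -62.3 0.5 -0.09;-1 59.9 -62.3 0.5 -0.09;-1 59.9 -62.3 0.5 -0.09;-1 59.9 -62.3 0.5 -0.09;-1 59.9 -62.3 0.5 -0.09;-1 59.9 -62.3 0.5 -0.09;-1 59.9 -62.3 0.5 -0.09;-1 59.9 -62.3 0.5 -0.09;-1 59.9 -62.3 0.5 -0.09;-1 59.9 -62.3 0.5 -0.09;-1 59.9 -62.3 0.5 -0.09;-1 59.9 -62.3 0.5 -0.09;-1 59.9 -62.3 0.5 -0.09;-1 59.9 -62.3 0.5 -0.09;-1 59.9 -62.3 0.5 -0.09;-1 59.9 -62.3 0.5 -0.09;-1 59.9 -62.3 0.5 -0.09;-1 59.9 -62.3 0.5 -0.09;-1 59.9 -62.3 0.5 -0.09"
}}

```text
time: 1.77
tool_pos: [0.528, 0.2419, 0.1999]
ee_rot: [3.141, 0.001, 0.429]
wrist_force: [1.9, -0.5, 1.0]
width: 0.0939
```

Run:
```python
from h import *
rel(.5408,.2685,.1,.43)
o=robot.get_obs();I,D=snapshot('wrist');C=cam('wrist',o);save('w1',I);P=cloud(C,D)
H=cv2.cvtColor(I,cv2.COLOR_RGB2HSV);print(C[2],C[1][:,2])
m=np.abs(P[...,2]-.04)<.006
nn,l,st,ce=cv2.connectedComponentsWithStats(m.astype(np.uint8))
for i in range(1,nn):
  if st[i,4]>800:
    v,u=np.where(l==i);print(st[i],cv2.minAreaRect(plane(C,np.c_[u,v],.04)[:,:2].astype(np.float32)))
```

```text
t 1.77 pos [0.528  0.2419 0.1999] F [ 1.9 -0.5  1. ] shift [ 2.29 -1.89  9.99] turn -0.001 q [ 0.33  0.16  1.3  -0.    1.68  1.47]
[0.58859222 0.27020775 0.37796397] [-0.20898898 -0.09477525 -0.97331457]
[ 247   89   25  167 3562] ((0.5417835116386414, 0.2696802616119385), (0.17933863401412964, 0.024446215480566025), 24.612098693847656)
```

Emit:
{"name": "servo_tool", "arguments": {
  "series": "-1 2.36 -1.92 0 0;-1 2.36 -1.92 4 0;-1 2.36 -1.92 8 0;-1 2.36 -1.92 12 0;-1 2.36 -1.92 15 0;-1 2.36 -1.92 17 0;-1 2.36 -1.92 18 0;-1 2.36 -1.92 18.6 0;-1 2.36 -1.92 18.6 0;1 2.36 -1.92 18.6 0;1 2.36 -1.92 18.6 0;1 2.36 -1.92 18.6 0;1 2.36 -1.92 18.6 0;1 2.36 -1.92 18.6 0;1 2.36 -1.92 18.6 0;1 2.36 -1.92 18.6 0"
}}

```text
time: 3.15
tool_pos: [0.5415, 0.2671, 0.0149]
ee_rot: [3.141, -0.0, 0.429]
wrist_force: [0.3, -0.8, 0.9]
width: 0.0509
```

Run:
```python
from h import *
rel(.5826,-.150,.19,1.539)
```

```text
t 3.15 pos [0.5415 0.2671 0.0149] F [ 0.3 -0.8  0.9] shift [-13.59  39.64 -17.51] turn -1.11 q [ 0.36  0.31  1.49 -0.    1.34  1.51]
```

Emit:
{"name": "servo_tool", "arguments": {
  "series": "1 0 0 0 0;1 0 0 0 0;1 0 0 0 0;1 0 0 0 0;1 0 0 0 0;1 0 0 0 0;1 0 0 0 0;1 0 0 0 0;1 0 0 -2 0;1 0 0 -6 0;1 0 0 -10 0;1 0 0 -14 0;1 0 0 -17.5 0;1 0 0 -17.5 0"
}}

```text
time: 4.32
tool_pos: [0.5452, 0.268, 0.1992]
ee_rot: [3.14, -0.016, 0.429]
wrist_force: [0.6, 0.4, -1.3]
width: 0.0235
```

Run:
```python
from h import *
rel(.5826,-.150,.19,1.539)
```

```text
t 4.32 pos [0.5452 0.268  0.1992] F [ 0.6  0.4 -1.3] shift [-13.98  39.58   0.77] turn -1.11 q [ 0.36  0.2   1.25 -0.    1.67  1.51]
```

Emit:
{"name": "servo_tool", "arguments": {
  "series": "1 -13.7 39.6 0 -1.11;1 -13.7 39.6 0 -1.11;1 -13.7 39.6 0 -1.11;1 -13.7 39.6 0 -1.11;1 -13.7 39.6 0 -1.11;1 -13.7 39.6 0 -1.11;1 -13.7 39.6 0 -1.11;1 -13.7 39.6 0 -1.11;1 -13.7 39.6 0 -1.11;1 -13.7 39.6 0 -1.11;1 -13.7 39.6 0 -1.11;1 -13.7 39.6 0 -1.11;1 -13.7 39.6 0 -1.11;1 -13.7 39.6 0 -1.11;1 -13.7 39.6 0 -1.11;1 -13.7 39.6 0 -1.11"
}}

```text
time: 5.65
tool_pos: [0.5813, -0.1487, 0.1892]
ee_rot: [-3.141, -0.0, 1.541]
wrist_force: [-0.6, -0.2, -2.2]
width: 0.0237
```

Run:
```python
from h import *
rel(.5826,-.150,.0725+.015,1.539)
I,D=snapshot('top');C=cam('top');P=cloud(C,D);save('top1',I[130:270,240:440].repeat(4,0).repeat(4,1))
o=robot.get_obs();I,D=snapshot('wrist');save('w2',I)
```

```text
t 5.65 pos [ 0.5813 -0.1487  0.1892] F [-0.6 -0.2 -2.2] shift [-0.13  0.15 10.17] turn 0.002 q [-0.34  0.2   1.27  0.    1.67 -0.31]
```

View pics/w2.png

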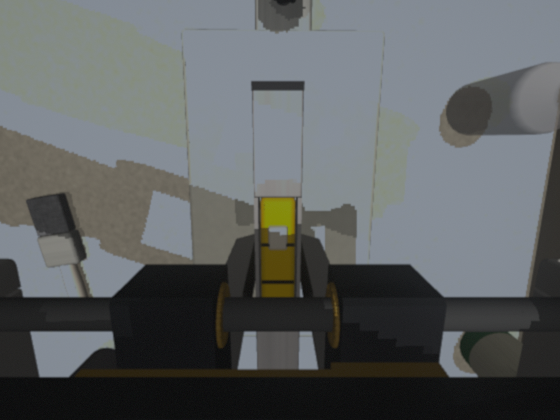

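The picture shows the level held square in the jaws over the board, parallel to its sides, with the vial at (278,240) and the bubble at (278,237). Next I lower it.

Emit:
{"name": "servo_tool", "arguments": {
  "series": "1 -0.1 0.1 4 0;1 -0.1 0.1 7 0;1 -0.1 0.1 8.5 0;1 -0.1 0.1 9.3 0;1 -0.1 0.1 9.8 0;1 -0.1 0.1 10 0;1 -0.1 0.1 10 0;1 -0.1 0.1 10 0;1 -0.1 0.1 10 0"
}}

```text
time: 6.5
tool_pos: [0.5834, -0.1514, 0.0915]
ee_rot: [3.139, 0.001, 1.539]
wrist_force: [0.2, -0.8, -3.1]
width: 0.0235
```

Emit:
{"name": "servo_tool", "arguments": {
  "series": "1 0 0 0.1 0;1 0 0 0.2 0;1 0 0 0.3 0;1 0 0 0.3 0;1 0 0 0.3 0"
}}

```text
time: 6.92
tool_pos: [0.5828, -0.1511, 0.0875]
ee_rot: [3.14, 0.0, 1.539]
wrist_force: [-0.7, 1.6, 0.5]
width: 0.0235
```

Emit:
{"name": "servo_tool", "arguments": {
  "series": "-0.2 0 0 0 0;-0.2 0 0 0 0;-0.2 0 0 0 0;-0.2 0 0 0 0;-0.2 0 0 0 0;-0.2 0 0 0 0;-0.2 0 0 0 0;-0.5 0 0 -2 0;-0.5 0 0 -5 0;-0.5 0 0 -9 0;-0.5 0 0 -12 0;-0.5 0 0 -12 0;-0.5 0 0 -12 0;-0.5 0 0 -12 0;-0.5 0 0 -12 0;-0.5 0 0 -12 0;-0.5 0 0 -12 0;-0.5 0 0 -12 0"
}}

```text
time: 8.42
tool_pos: [0.5819, -0.151, 0.2053]
ee_rot: [-3.139, -0.001, 1.539]
wrist_force: [-0.5, -0.4, 0.0]
width: 0.0703
```

Run:
```python
from h import *
rel(.588,.0345,.16,2.0)
o=robot.get_obs();I,D=snapshot('wrist');save('w3',I);np.savez('w3.npz',I=I,D=D)
C=cam('wrist',o);P=cloud(C,D)
for n,a in (('w',P),):
    m=(P[...,2]>.105)&(P[...,2]<.122);v,u=np.where(m);nn,l,st,ce=cv2.connectedComponentsWithStats(m.astype(np.uint8));
    for i in range(1,nn):
        if st[i,4]>300: print(st[i],np.nanmedian(P[l==i],0))
```

```text
t 8.42 pos [ 0.5819 -0.151   0.2053] F [-0.5 -0.4  0. ] shift [18.55  0.02  4.55] turn -0.461 q [-0.35  0.2   1.24 -0.    1.7  -0.32]
[ 500   63   60   68 2138] [ 0.784143   -0.05974586  0.11317613]
[ 265  106   29  191 4925] [ 0.58372085 -0.13739659  0.10874813]
```

View pics/w3.png

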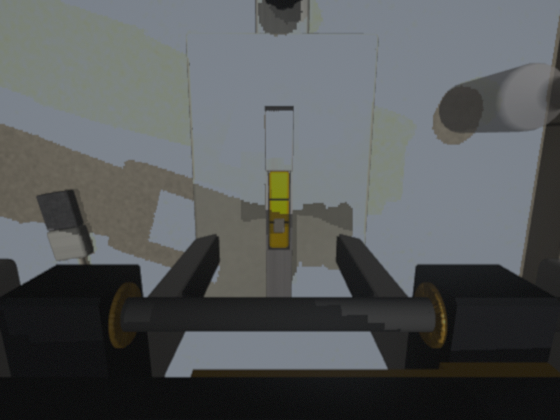

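The level now stands upright on the board, with the bubble at (278,226). The lines are at about rows 199 and 222, so the bubble sits about 15.5 mm towards the hinge. That is about 30 mrad, or about 2.0 rad clockwise. Now to the knob.

Emit:
{"name": "servo_tool", "arguments": {
  "series": "-1 4 0 0 0;-1 8 0 0 0;-1 11.5 0 0 0;-1 11.5 0 0 0;-1 11.5 0 0 0"
}}

```text
time: 8.88
tool_pos: [0.586, -0.0346, 0.2066]
ee_rot: [-3.142, 0.0, 1.542]
wrist_force: [-0.7, -0.5, -0.0]
width: 0.0936
```

Run:
```python
from h import *
o=robot.get_obs();I,D=snapshot('wrist');np.savez('w4.npz',I=I,D=D)
C=cam('wrist',o);P=cloud(C,D)
m=(P[...,2]>.124)&(P[...,2]<.146)&(np.hypot(P[...,0]-.588,P[...,1]-.035)<.05)
v,u=np.where(m);print(m.sum(),np.nanmedian(P[m],0))
zt=np.nanmedian(P[m][:,2]);q=plane(C,np.c_[u,v],zt)[:,:2].astype(np.float32);print(zt,cv2.minEnclosingCircle(q),q.min(0),q.max(0))
rel(.588,.0345,.11,2.3)
```

```text
1949 [0.59231795 0.03531519 0.13285325]
0.13285325015508764 ((0.5922312140464783, 0.03491249680519104), 0.02008732222020626) [0.5726848  0.01580633] [0.61160314 0.05434135]
t 8.93 pos [ 0.586  -0.0359  0.2066] F [0.1 0.1 0.1] shift [ 7.05 -0.02  9.65] turn -0.76 q [-0.16  0.17  1.28 -0.    1.7  -0.13]
```

Emit:
{"name": "servo_tool", "arguments": {
  "series": "-1 4 0.1 0 -0.12;-1 7.07 0.18 0 -0.24;-1 7.07 0.18 3 -0.36;-1 7.07 0.18 6 -0.48;-1 7.07 0.18 8 -0.6;-1 7.07 0.18 9.3 -0.72;-1 7.07 0.18 10.05 -0.76;-1 7.07 0.18 10.05 -0.76;0.4 7.07 0.18 10.05 -0.76;1 7.07 0.18 10.05 -0.76;1 7.07 0.18 10.05 -0.76;1 7.07 0.18 10.05 -0.76;1 7.07 0.18 10.05 -0.76;1 7.07 0.18 10.05 -0.76;1 7.07 0.18 10.05 -0.76;1 7.07 0.18 10.05 -0.76;1 7.07 0.18 10.05 -0.76;1 7.07 0.18 10.05 -0.76;1 7.07 0.18 10.05 -0.76;1 7.07 0.18 10.05 -0.76"
}}

```text
time: 10.6
tool_pos: [0.5907, 0.0351, 0.1062]
ee_rot: [3.14, 0.0, 2.299]
wrist_force: [3.0, 2.1, -0.7]
width: 0.0378
```

Emit:
{"name": "servo_tool", "arguments": {
  "series": "1 0 0 0 0.1;1 0 0 0 0.2;1 0 0 0 0.3;1 0 0 0 0.4;1 0 0 0 0.5;1 0 0 0 0.6;1 0 0 0 0.7;1 0 0 0 0.8;1 0 0 0 0.9;1 0 0 0 1.0;1 0 0 0 1.1;1 0 0 0 1.2;1 0 0 0 1.3;1 0 0 0 1.4;1 0 0 0 1.5;1 0 0 0 1.6;1 0 0 0 1.7;1 0 0 0 1.8;1 0 0 0 1.9;1 0 0 0 1.95"
}}

```text
time: 12.27
tool_pos: [0.593, 0.0345, 0.1063]
ee_rot: [3.14, -0.006, 0.345]
wrist_force: [8.8, 0.2, -4.2]
width: 0.0374
```

Emit:
{"name": "servo_tool", "arguments": {
  "series": "1 0 0 0 0;1 0 0 0 0;-1 0 0 0 0;-1 0 0 0 0;-1 0 0 0 0;-1 0 0 0 0;-1 0 0 0 0;-1 0 0 0 0;-1 0 0 -3 0;-1 0 0 -6 0;-1 0 0 -9.5 0;-1 0 0 -9.5 0"
}}

```text
time: 13.27
tool_pos: [0.5935, 0.0343, 0.2101]
ee_rot: [3.136, -0.013, 0.349]
wrist_force: [0.3, -0.1, 1.3]
width: 0.0936
```

```bash
python3 -c "
from h import *
rel(.583,-.151,.21,1.539)"
```

```text
t 13.27 pos [0.5935 0.0343 0.2101] F [ 0.3 -0.1  1.3] shift [-7.32 17.06  0.  ] turn -1.19 q [-0.04  0.17  1.26 -0.    1.69  1.18]
```

Emit:
{"name": "servo_tool", "arguments": {
  "series": "-1 -7.5 17 0 -1.19;-1 -7.5 17 0 -1.19;-1 -7.5 17 0 -1.19;-1 -7.5 17 0 -1.19;-1 -7.5 17 0 -1.19;-1 -7.5 17 0 -1.19;-1 -7.5 17 0 -1.19;-1 -7.5 17 0 -1.19;-1 -7.5 17 0 -1.19;-1 -7.5 17 0 -1.19;-1 -7.5 17 0 -1.19;-1 -7.5 17 0 -1.19;-1 -7.5 17 0 -1.19;-1 -7.5 17 0 -1.19;-1 -7.5 17 0 -1.19;-1 -7.5 17 0 -1.19"
}}

```text
time: 14.6
tool_pos: [0.5777, -0.1509, 0.2011]
ee_rot: [3.142, 0.0, 1.538]
wrist_force: [0.1, 0.2, -1.2]
width: 0.094
```

Run:
```python
from h import *
rel(.583,-.151,.21,1.539)
I,D=snapshot('wrist');save('w5',cv2.resize(I[140:280,200:360],None,fx=4,fy=4,interpolation=cv2.INTER_NEAREST))
print(I[165:255,280].tolist())
```

```text
t 14.6 pos [ 0.5777 -0.1509  0.2011] F [ 0.1  0.2 -1.2] shift [ 0.01  0.53 -0.88] turn -0.001 q [-0.35  0.19  1.26 -0.    1.69 -0.32]
[[118, 122, 128], [118, 120, 120], [118, 119, 117], [118, 118, 117], [117, 118, 116], [117, 118, 117], [116, 117, 117], [108, 108, 106], [101, 94, 69], [115, 104, 34], [119, 115, 20], [118, 122, 24], [118, 125, 29], [118, 125, 29], [118, 125, 28], [117, 124, 26], [117, 124, 26], [119, 125, 28], [117, 123, 23], [117, 123, 24], [118, 125, 24], [118, 125, 25], [117, 123, 21], [119, 125, 25], [118, 125, 25], [117, 124, 19], [118, 124, 22], [117, 123, 20], [117, 124, 23], [117, 124, 18], [118, 125, 20], [118, 124, 20], [118, 124, 19], [117, 124, 19], [118, 125, 17], [116, 123, 20], [100, 106, 24], [60, 62, 31], [64, 62, 30], [98, 98, 32], [113, 114, 67], [114, 115, 107], [116, 121, 128], [117, 124, 132], [117, 123, 132], [117, 123, 132], [117, 125, 132], [113, 119, 126], [102, 105, 108], [84, 82, 79], [77, 75, 69], [79, 76, 70], [79, 76, 70], [76, 74, 68], [76, 71, 59], [77, 67, 38], [78, 66, 22], [80, 66, 22], [79, 65, 24], [69, 57, 22], [45, 41, 26], [45, 40, 26], [68, 57, 25], [78, 65, 20], [88, 73, 20], [100, 82, 17], [102, 84, 17], [103, 85, 20], [101, 83, 15], [101, 83, 15], [101, 83, 17], [101, 83, 15], [101, 83, 16], [100, 82, 14], [101, 84, 18], [101, 84, 18], [101, 83, 15], [102, 84, 19], [101, 83, 15], [101, 83, 16], [101, 82, 13], [102, 84, 19], [101, 84, 17], [100, 83, 16], [98, 81, 16], [87, 73, 21], [68, 58, 31], [49, 47, 42], [54, 54, 54], [71, 70, 68]]
```

View pics/w5.png

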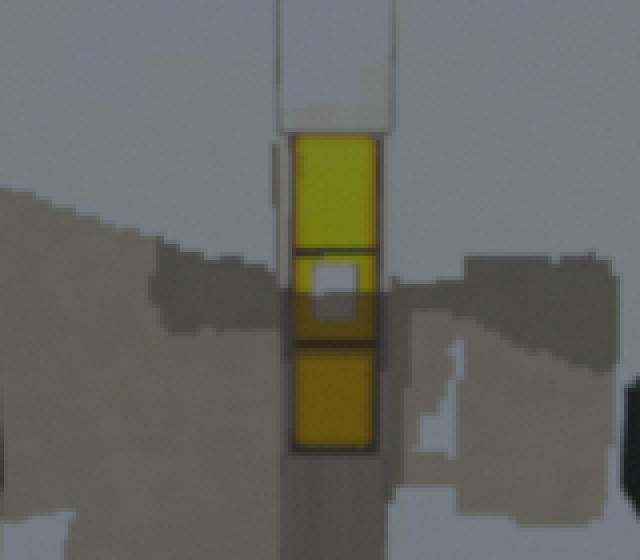

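The bubble spans rows 205–219.5 (centre 212.3) and the lines are at 202.5 and 225.5, so it sits about 1.6 mm from centre and is settled between the lines. Now I close the fingers and press on the plain metal on the hinge side.

Emit:
{"name": "servo_tool", "arguments": {
  "series": "1 -3 0.4 0 0;1 -6.4 0.4 0 0;1 -6.4 0.4 0 0;1 -6.4 0.4 0 0;1 -6.4 0.4 0 0;1 -6.4 0.4 0 0;1 -6.4 0.4 0 0;1 -6.4 0.4 0 0;1 -6.4 0.4 0 0;1 -6.4 0.4 0 0;1 -6.4 0.4 0 0;1 -6.4 0.4 0 0;1 -6.4 0.4 2 0;1 -6.4 0.4 4 0;1 -6.4 0.4 6 0;1 -6.4 0.4 7.2 0;1 -6.4 0.4 7.5 0;1 -6.4 0.4 7.5 0;1 -6.4 0.4 7.5 0"
}}

```text
time: 16.23
tool_pos: [0.5802, -0.2153, 0.1272]
ee_rot: [3.14, 0.001, 1.539]
wrist_force: [0.3, -0.1, 0.2]
width: 0.0009
```

Run:
```python
from h import *
rel(.5815,-.215,.114,1.539)
I,D=snapshot('wrist');save('w6',I)
```

```text
t 16.23 pos [ 0.5802 -0.2153  0.1272] F [ 0.3 -0.1  0.2] shift [0.04 0.13 1.32] turn -0.0 q [-0.45  0.26  1.32 -0.    1.55 -0.41]
```

View pics/w6.png

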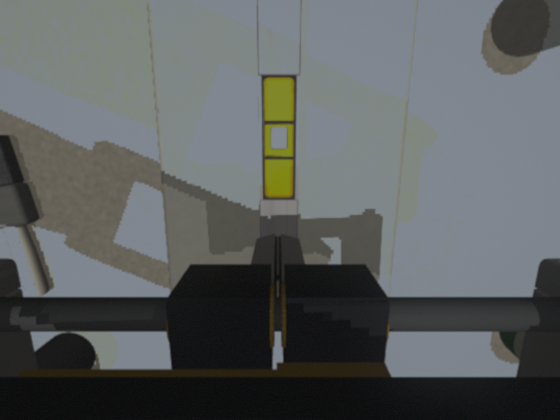

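The view shows the bubble at (279,138) between the lines at rows 122 and 158, with the closed fingers centred on the bar behind the vial. I press down gently from here.

Emit:
{"name": "servo_tool", "arguments": {
  "series": "1 0 0.1 0.4 0;1 0 0.1 0.8 0;1 0 0.1 1.0 0;1 0 0.1 1.1 0;1 0 0.1 1.2 0;1 0 0.1 1.2 0;1 0 0.1 1.2 0"
}}

```text
time: 16.87
tool_pos: [0.5808, -0.2151, 0.1155]
ee_rot: [3.141, 0.0, 1.539]
wrist_force: [-2.3, 0.7, 5.4]
width: 0.0004
```

Emit:
{"name": "servo_tool", "arguments": {
  "series": "1 0 0 0.02 0;1 0 0 0.02 0;1 0 0 0.02 0;1 0 0 0.02 0"
}}

```text
time: 17.2
tool_pos: [0.5808, -0.2151, 0.1155]
ee_rot: [3.141, 0.001, 1.539]
wrist_force: [-1.8, 1.5, 6.5]
width: 0.0004
```

Emit:
{"name": "servo_tool", "arguments": {
  "series": "1 0 0 0.03 0;1 0 0 0.05 0;1 0 0 0.05 0;1 0 0 0.05 0;1 0 0 0.05 0"
}}

```text
time: 17.62
tool_pos: [0.5809, -0.2151, 0.1155]
ee_rot: [3.14, 0.001, 1.539]
wrist_force: [-2.6, 1.2, 7.7]
width: 0.0005
```

Emit:
{"name": "servo_tool", "arguments": {
  "series": "1 0 0 0.03 0;1 0 0 0.06 0;1 0 0 0.06 0;1 0 0 0.06 0;1 0 0 0.06 0;1 0 0 0.06 0;1 0 0 0.06 0;1 0 0 0.06 0;1 0 0 0.06 0;1 0 0 0.06 0"
}}

```text
time: 18.45
tool_pos: [0.581, -0.2151, 0.1155]
ee_rot: [3.14, 0.001, 1.539]
wrist_force: [-2.7, 1.0, 8.9]
width: 0.0006
```

Run:
```python
from h import *
for i in range(4):
    I,D=snapshot('wrist');o=robot.get_obs();print(o['time'],o['wrist_force'],o['tool_pos'])
save('w7',cv2.resize(I[50:220,190:370],None,fx=3,fy=3,interpolation=cv2.INTER_NEAREST))
for r in range(70,215): print(r,*I[r,279],end=' | ')
```

```text
18.5 [-3.37819553  1.82248633  8.77353997] [ 0.58098175 -0.21512823  0.11547769]
18.55 [-2.73971565  1.28749761  9.21827884] [ 0.58098988 -0.21512084  0.11548993]
18.6 [-3.24834234  0.8781047   8.76885897] [ 0.58097919 -0.21512299  0.11549427]
18.65 [-3.14721802  0.9731846   8.42084559] [ 0.58095698 -0.215091    0.11544442]
70 105 106 106 | 71 75 75 74 | 72 58 56 49 | 73 86 75 38 | 74 120 105 27 | 75 129 121 21 | 76 129 129 25 | 77 129 135 32 | 78 129 136 36 | 79 127 135 36 | 80 128 136 37 | 81 128 135 37 | 82 129 136 37 | 83 127 135 36 | 84 128 135 34 | 85 129 136 37 | 86 128 136 38 | 87 128 135 40 | 88 129 137 42 | 89 128 136 42 | 90 128 136 42 | 91 128 135 41 | 92 128 136 41 | 93 129 136 42 | 94 128 136 41 | 95 128 136 41 | 96 129 135 40 | 97 128 136 40 | 98 129 137 41 | 99 129 136 39 | 100 128 136 39 | 101 128 136 39 | 102 128 136 39 | 103 129 136 38 | 104 128 136 39 | 105 129 136 39 | 106 129 136 39 | 107 129 136 40 | 108 128 136 38 | 109 129 136 39 | 110 129 136 39 | 111 130 137 39 | 112 128 136 37 | 113 128 135 37 | 114 129 136 37 | 115 128 136 37 | 116 128 136 38 | 117 129 13
[... 970 characters left out ...]
74 129 137 22 | 175 129 136 20 | 176 129 137 22 | 177 129 136 19 | 178 129 136 20 | 179 130 136 20 | 180 129 136 18 | 181 128 135 16 | 182 129 136 21 | 183 129 135 18 | 184 129 135 17 | 185 129 135 18 | 186 129 135 18 | 187 129 135 16 | 188 129 135 17 | 189 128 135 17 | 190 129 134 16 | 191 129 134 14 | 192 128 135 12 | 193 129 134 15 | 194 129 134 12 | 195 129 134 13 | 196 128 133 12 | 197 130 134 16 | 198 128 126 11 | 199 128 115 15 | 200 120 101 20 | 201 97 81 31 | 202 68 62 51 | 203 78 77 76 | 204 109 106 105 | 205 124 121 119 | 206 129 125 124 | 207 127 125 122 | 208 127 125 122 | 209 127 125 122 | 210 128 125 123 | 211 127 125 123 | 212 126 124 122 | 213 127 124 122 | 214 128 125 123 |
```

View pics/w7.png

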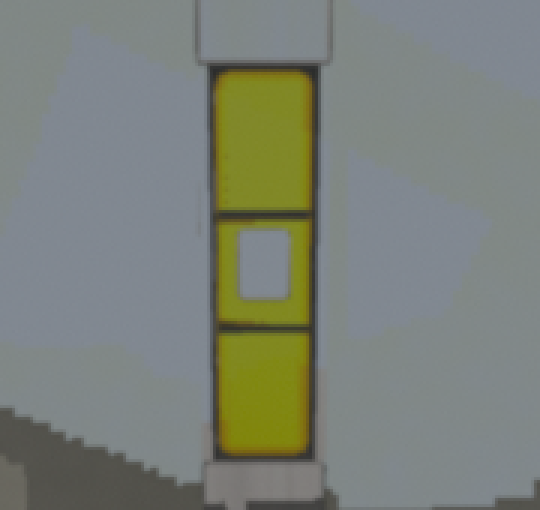

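Under the push the bubble spans rows 126–149.5 with the lines at 121 and 159, so it is about 1.3 mm from centre. I make a slight trim to 10 N and ease the sideways force.

Emit:
{"name": "servo_tool", "arguments": {
  "series": "1 0 -0.03 0.03 0;1 0 -0.06 0.06 0;1 0 -0.06 0.06 0;1 0 -0.06 0.06 0;1 0 -0.06 0.06 0;1 0 -0.06 0.06 0;1 0 -0.06 0.06 0;1 0 -0.06 0.06 0;1 0 -0.06 0.06 0;1 0 -0.06 0.06 0;1 0 -0.06 0.06 0;1 0 -0.06 0.06 0;1 0 -0.06 0.06 0;1 0 -0.06 0.06 0;1 0 -0.06 0.06 0;1 0 -0.06 0.06 0;1 0 -0.06 0.06 0;1 0 -0.06 0.06 0;1 0 -0.06 0.06 0;1 0 -0.06 0.06 0"
}}

```text
time: 20.32
tool_pos: [0.5808, -0.2151, 0.1154]
ee_rot: [3.138, 0.001, 1.539]
wrist_force: [-3.3, 2.1, 11.1]
width: 0.0004
```

Run:
```python
from h import *
for i in range(4):
    I,D=snapshot('wrist');o=robot.get_obs();print(o['time'],o['wrist_force'],o['tool_pos'])
b=I[60:210,279].astype(int);print('bubble rows',60+np.where((b[:,2]>100)&(b[:,0]>110))[0],'lines',60+np.where(b.max(1)<85)[0])
I,D=snapshot('top');save('top9',I)
```

```text
20.3667 [-3.01706478  1.39084139  9.29848588] [ 0.58078527 -0.21513667  0.11544509]
20.4167 [-2.3659874   1.2524562  10.02958398] [ 0.58077862 -0.21510924  0.115423  ]
20.4667 [-2.04438627  1.58828901 10.16267882] [ 0.58079882 -0.2151016   0.11543532]
20.5167 [-2.91018143  2.1087367  10.43559238] [ 0.5807686  -0.21511614  0.11542939]
bubble rows [ 60  61  62  63  64  65  66  67  68  69 127 128 129 130 131 132 133 134
 135 136 137 138 139 140 141 142 143 144 145 146 147 148 149 205 206 207
 208 209] lines [ 71  72 120 121 122 158 159 160 202 203]
```

View pics/top9.png

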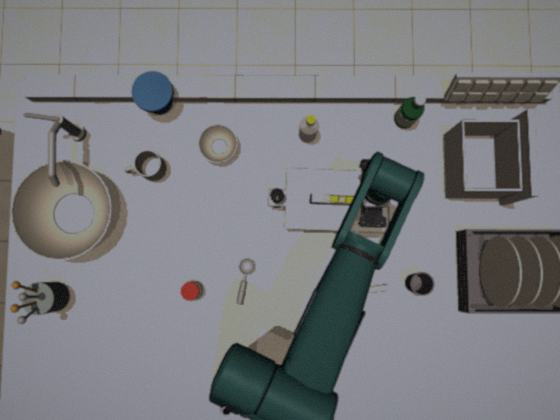

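The push is steady at about 10 N, the bubble spans rows 127–149 between the lines at 121 and 159, and the other things stand where they were. Handing in.

```bash
python3 -c "
from h import *
print(robot.close_job())"
```

```text
the job is handed in; nothing more can be done
None
```

The job is handed in at about 20.6 s of the 62 s allowed, with the bubble between the lines and the arm still pressing at about 10 N.

- **Placing:** I stood the level upright on the middle of the board, lengthways from hinge to foot, and let go. The bubble showed about 15.5 mm towards the hinge, meaning the foot's end was about 30 mrad low.
- **Levelling:** I turned the knob 1.95 rad clockwise and let go of it. The bubble came to rest about 1.5 mm from centre, slightly towards the foot and inside the 4 mm limit.
- **Pressing:** I pushed with closed fingers on the plain metal about 65 mm from the level's centre, on the hinge side.

**Last checks:**
- The vertical force read 9.3–10.4 N over the last camera readings, with one earlier reading of 11.1 N. About 2–3 N of sideways force remained after I tried to ease it.
- The bubble spanned rows 127–149 between lines at rows 121 and 159, about 1.2 mm from centre.
- In the top view the other kitchen things I could see stood where they were. The arm hid most of the brush.

**One disagreement:** the wrist and top cameras placed the knob about 4 mm apart, so I aimed between the two. The grip held, with up to 9 N of side force while turning.

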